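Hang a capped tube on the spring lifter of a block heater

TASK

Hang the tube with the mushroom-headed cap on the block heater's spring lifter: press the lifter's plunger all the way down so that its hook drops, keep it down while you slide the carriage along the rail until the hook is felt to bear lightly on the stem under the mushroom head, then ease the plunger fully back up so that the hook raises the tube, and let go. The hook must never push hard on the tube (a light push of about 5 N is right, 12 N is too much) nor come down on its head, and the plunger must not be left to snap up. Do not touch the tubes with the gripper, and leave the other tubes, the bottle and the beaker as they are.

Things in the scene. Friction and masses are not known exactly. Their poses are not given: they have to be found in the camera images.
- block: Fixed black block heater, white rim, 260 (x) x 440 (y) x 110 mm high; origin at the centre of its underside, yaw within 0.3 rad of 0. Five wells (32 mm wide, 80 deep, 50 apart) lie along its y axis at x = 0, the middle one at y = 0. A rail along y at its x = -45 mm, 200 to 214 mm up, on posts at y = +-209 mm (220 high), carries the lifter's carriage over the wells.
- carriage (a joint): Travel of the lifter's aluminium carriage (34 mm along y, 192 to 222 mm above the table) along the block's +y: 0 to 0.29 m. Friction about 1 N; stays where it is left. In the block's frame the plunger's axis is at x = 0, y = joint - 0.180 m and the hook's origin at x = 0, y = joint - 0.160 m. It starts on the -y side of all tubes, plunger up.
- plunger (a joint): How far the lifter's sprung plunger is pressed down, m: 0 = up (hook raised), 0.024 = down on its hard stop (hook lowered). The spring pushes up with about 6 N at 0 and 11 N at 0.024. The hook is rigidly joined to the plunger and goes down and up with it.
- plunger_cap (a point): Centre of the flat top of the plunger's black round cap (26 mm diameter, 24 mm high, on an 8 mm rod), 296 mm above the table with the plunger up. Below the cap are 50 mm of free rod with a spring round it (26 mm when pressed) and then the carriage. The cap can be pinched from above by its sides or pressed on top; it also serves to push the carriage.
- hook: Steel fork under the carriage, 26 mm wide, 6 thick, axes as the block's, mouth to +y. An adjusting screw stands 0 to 10 mm out of the throat's bottom; its setting is not measured. Origin: the stem's axis when the stem bears on the screw at 0; bearing, it lies 0 to 10 mm ahead (+y). Height: fork's upper face, 177 mm above the table (plunger up) or 153 (pressed). Plunger's axis 20 mm behind.
- prong_tips (a point): Midway between the tips of the fork's two prongs, 30 mm ahead (+y) of the hook's origin, at the fork's upper face. Prongs 14 mm apart inside, 6 mm wide; a lip 3 mm high on the last 6 mm of each. Pressed fully, the lips pass 3 mm below the underside of the mushroom head, so press before the tips reach the head. Plunger up, the fork clears the head's top by 6 mm.
- tube_post: Tube to hang: loose, white plastic, 30 mm diameter, about 90 g, in one of the wells with 1 mm play all round (it leans a little when pushed). Origin: centre of its underside, 30 mm above the table. 105 mm of tube, a flange 35 wide and 6 thick, a stem 8 in diameter and 18 high, a mushroom head 24 wide and 6 thick, top 165 mm above the table. Once hung it is 18 mm higher.
- post (a point): On the axis of that tube's stem, at the underside of the mushroom head: 129 mm above the tube's origin, 159 mm above the table at the start.
- tube_a: Other tube in the row, the same but with a plain flat cap without stem and head (top 141 mm above the table). Leave alone.
- tube_b: As tube_a, in another well. Leave alone.
- bottle: White plastic bottle, 70 mm diameter, 170 mm high, on the table at the left; origin at its underside. Leave alone.
- beaker: Glass beaker, 80 mm diameter, 95 mm high, on the table at the right; origin at its underside. Leave alone.
There are look-alikes about, which are no part of the job. Leave any purple or turquoise look-alike of the tube_post alone.

How it is judged:
On the way, in this order (a step that is already met when the one before it is completed fails the run):
1. the plunger is pressed at least 21 mm while the hook is still short of the post (by more than 36 mm) (value of joint plunger above 0.021 m and y of post in the frame of hook above 0.036 m), for 0.1 s.
2. still pressed at least 20 mm, the adjusting screw in the hook's throat bears on the stem with more than 1.5 N (value of joint plunger above 0.02 m and contact force between hook and tube_post above 1.5 N and y of post in the frame of hook between -0.004 and 0.014 m), for 0.1 s.
At the end, for the whole second after the job is handed in: The plunger is up again (within 3 mm) and the tube hangs on the hook: head's underside on the fork (within 3 mm), stem between the prongs (6 mm behind to 16 mm ahead of the hook's origin), at least 14 mm above the well's floor, upright within 0.1 rad and at rest (value of joint plunger below 0.003 m and z of tube_post in the frame of block above 0.044 m and z of post in the frame of hook between -0.003 and 0.003 m and y of post in the frame of hook between -0.006 and 0.016 m and angle between tube_post's own z axis and vertical below 0.1 rad and linear speed of tube_post below 0.02 m/s); the robot touches nothing.
It fails at once if the hook pushes on the tube with more than 12 N (contact force between hook and tube_post above 12 N).
It fails at once if the tube is jerked up (faster than 0.25 m/s) (linear speed of tube_post above 0.25 m/s).
It fails at once if the robot touches a tube (contact force between any of the fingers, the arm and tube_post above 0.3 N or contact force between any of the fingers, the arm and tube_a above 0.3 N or contact force between any of the fingers, the arm and tube_b above 0.3 N).
It fails at once if another tube, the bottle or the beaker is moved by more than 15 mm (distance of any of tube_a, tube_b, bottle, beaker from where it was at the start of the episode above 0.015 m).
It also fails if it takes over 58 s, if anything falls off the work surface, if the arm or the gripper's body presses on something with over 40 N, if the wrist force passes 120 N, or if a joint passes its speed limit or range.

ROBOT

A 6-joint arm with a two-finger parallel gripper is mounted at the origin on the work surface. World frame = base frame: x ahead of the robot, y to its left, z up, the work surface at z = 0. Lengths are in m, angles in rad, forces in N, time in s.
With the tool pointing down it reaches from about 0.275 to 0.85 m from the base axis. Payload 19 kg.
Tool frame: the origin (TCP) lies at the very end of the fingers, on their centre line; the grasp point (between the pads) lies 19 mm behind it; z points along the fingers, y is the line along which they close (so a half turn about z gives the same grasp; the last joint's range is limited). The gripper opens to 85 mm and grips with 20 to 120 N. Pads are 22 mm wide; open, the fingers measure 114 mm over their backs; the gripper's body (76 mm by 85 mm) begins 54 mm behind the grasp point. The pads swing forward as they close: fully open they stand 13 mm farther back than shut.
Start: joints at [-0.134, 0.15, 1.437, -0, 1.554, -0.134], TCP at [0.575, -0, 0.231] pointing down, gripper open.
Joint ranges: [-2.8, 2.8], [-0.68, 2.1], [0.12, 2.68], [-1.39, 4.53], [0.16, 2.79], [-2.81, 2.81]. Speed limits (rad/s): [1.89, 1.89, 2.22, 3.01, 3.01, 3.01].

INTERFACE

Orientations are given as a unit quaternion [w, x, y, z].
In Python, from station import manip, capture, camera_params gives the robot as it stands. Calls block until the motion is done:
- manip.reach(position, orientation): joint-space move of the TCP to a pose.
- manip.servo_line(position, speed=0.15, ori=None, max_force=None): straight line of the TCP; ori=None keeps the orientation; speed is the mean speed in m/s. With max_force (N) it stops when the force on the tool has changed by that much, and returns True; else False.
- manip.move_j(angles): joint-space move.
- manip.move_gripper(opening): finger opening in m; the grip force is fixed at half the most; returns when the fingers have stopped.
- manip.dwell(seconds).
- manip.inverse_kinematics(position, orientation): joint angles nearest the present ones, or None.
- manip.get_state(): the state.
- capture(name): name is "scene" or "side" or "wrist"; returns the picture (420x560x3 uint8, red, green, blue); there is no depth.
- camera_params(name): a dict with "fx", "fy", "cx", "cy" (pixels), "xyz" and "attitude" of the camera in the world; the wrist camera has in their place "tool_from_camera" (4x4, takes a point from camera to tool coordinates, whose origin is the TCP and whose axes are the flange's). Camera axes: x right, y down, z forward; pixel columns grow to the right and rows downward; lengths in m; the calibration is good to about 2 mm. A picture is of the moment at which its call begins: read the wrist's pose just before it. camera_params takes no time and is no camera call.
A pose or a line that the arm cannot do raises manip.Unreachable and nothing moves.
- manip.hand_in(): hands the job in; it is judged then, once.
The state is a dict: "time_s": time; "qpos": joint angles; "joint_velocities": joint speeds; "effort": joint torques, N m; "position": TCP position; "tcp_rot": TCP orientation; "ft_force": force on the tool from outside, world axes, zero at the start; "ft_torque": the same for the moment, N m; "finger_gap": finger opening in m; "gripper_force": force on a finger pad.
Only numpy, scipy, OpenCV 4.12 (cv2) and the standard library are available. Lean on these libraries where they do the work, as an engineer would, in place of code of your own. Each camera call takes 0.05 s, during which the arm holds its last target. There are 200 camera calls.

## Working session

There is one attempt and no reset: what is moved stays moved. The work goes in short steps, each a Python script; the robot and the scene stay as the last script left them, time stands still between calls to the robot, and variables do not carry over. Pictures are saved under pics/ and viewed, at most 10 in all, crops included, and the job is handed in when it is done.

```bash
ls; mkdir -p pics; python3 - <<'E'
from station import manip,capture,camera_params
import cv2,numpy as np
for n in ("scene","side"):
    im=capture(n); cv2.imwrite(f"pics/{n}0.png",im[:,:,::-1]); print(n,camera_params(n))
print(camera_params("wrist")); s=manip.get_state(); print(s['time_s'],s['tcp_rot'],s['ft_force'])
E
```

```text
pics
scene {'fx': 388.7295172546872, 'fy': 388.7295172546872, 'cx': 277.24190046617474, 'cy': 204.74684013536574, 'xyz': array([ 1.34597006, -0.21736044,  0.82175558]), 'attitude': array([-0.34124355,  0.71668149,  0.55240453, -0.25449894])}
side {'fx': 415.5391851914656, 'fy': 415.5391851914656, 'cx': 278.39793687140474, 'cy': 212.7544898047292, 'xyz': array([0.38674469, 0.83055388, 0.96429696]), 'attitude': array([ 0.05831908, -0.11995964,  0.90745007, -0.39842559])}
{'fx': 325.77958989256166, 'fy': 325.77958989256166, 'cx': 280.26805426566824, 'cy': 209.49931304731174, 'tool_from_camera': array([[ 7.08819344e-04, -9.61216583e-01, -2.75793723e-01,
         7.03083809e-02],
       [ 9.99999653e-01,  5.60425892e-04,  6.16868414e-04,
         2.76800529e-04],
       [-4.38382206e-04, -2.75794064e-01,  9.61216647e-01,
        -1.42791337e-01],
       [ 0.00000000e+00,  0.00000000e+00,  0.00000000e+00,
         1.00000000e+00]])}
0.1 [-4.26201158e-04  7.07112065e-01  7.07101295e-01 -3.24285584e-04] [0.43408147 0.35208223 0.844822  ]
```

View pics/scene0.png

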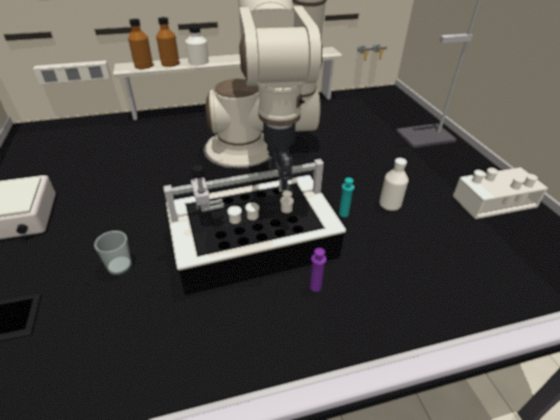

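View pics/side0.png

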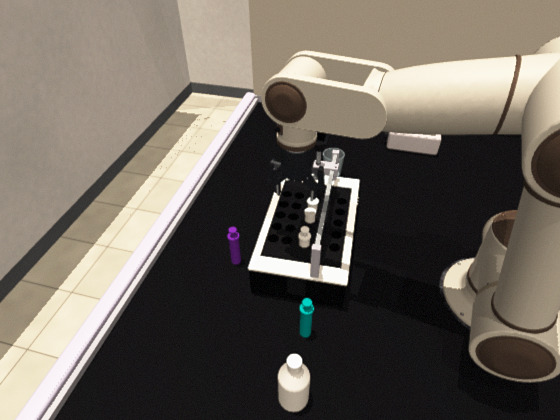

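The mushroom tube could be any of the three white tops in the scene view, at (235,214), (252,211) or (287,203). The purple one at (318,270) and the turquoise one at (347,198) are decoys. I'll go up and look with the wrist camera from two places.

```bash
cat > h.py <<'E'
from station import manip,capture,camera_params
import cv2,numpy as np
from scipy.spatial.transform import Rotation as R
def q(x): return R.from_quat(np.asarray(x),scalar_first=True)
def wcam():
    s=manip.get_state(); T=np.eye(4); T[:3,:3]=q(s['tcp_rot']).as_matrix(); T[:3,3]=s['position']
    return T@camera_params('wrist')['tool_from_camera']
def ray(n,uv,M=None):
    c=camera_params(n); d=np.array([(uv[0]-c['cx'])/c['fx'],(uv[1]-c['cy'])/c['fy'],1])
    if M is None: return np.array(c['xyz']),q(c['attitude']).as_matrix()@d
    return M[:3,3],M[:3,:3]@d
def plane(n,uv,z,M=None):
    o,d=ray(n,uv,M); return o+d*(z-o[2])/d[2]
def tri(rs):
    A=0;b=0
    for o,d in rs:
        d=d/np.linalg.norm(d);P=np.eye(3)-np.outer(d,d);A=A+P;b=b+P@o
    return np.linalg.solve(A,b)
E
python3 - <<'E'
from h import *
s=manip.get_state();p=s['position']
manip.servo_line([p[0],p[1],0.42],speed=0.2)
for i,y in enumerate((-0.02,-0.12)):
    manip.servo_line([0.55,y,0.46],speed=0.2)
    M=wcam(); np.save(f"w{i}.npy",M); im=capture("wrist"); cv2.imwrite(f"pics/w{i}.png",im[:,:,::-1])
for n in("scene","side"): cv2.imwrite(f"pics/{n}1.png",capture(n)[:,:,::-1])
a=cv2.imread("pics/w0.png");b=cv2.imread("pics/w1.png")
cv2.imwrite("pics/w01.png",cv2.resize(np.vstack([a,b]),(400*1,600)))
c=cv2.imread("pics/scene1.png")[130:290,150:360];cv2.imwrite("pics/sc.png",cv2.resize(c,(787,600),interpolation=2))
print(manip.get_state()['time_s'])
E
```

```text
2.45
```

View pics/w1.png

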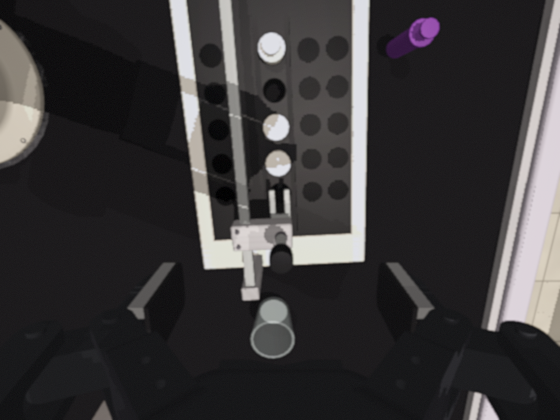

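View pics/sc.png

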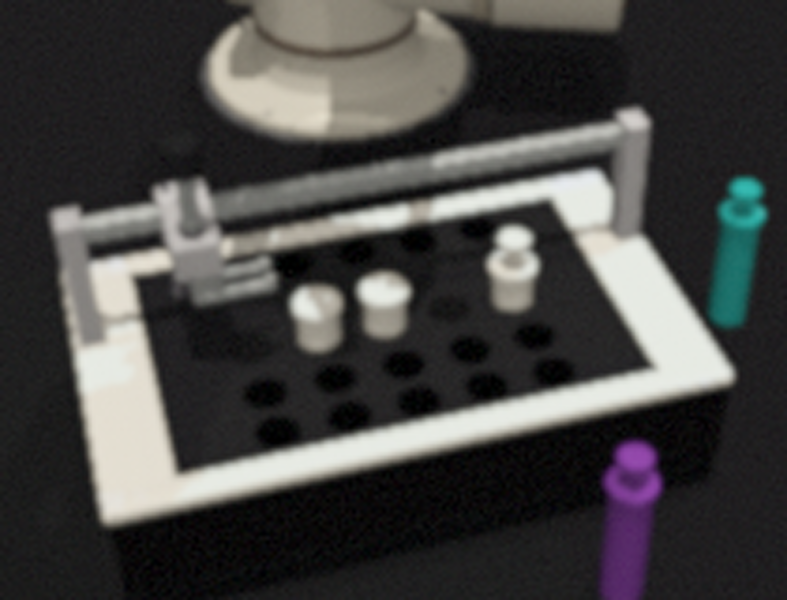

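The enlarged crop settles it. The tops at crop (317,300) and (384,290) are flat caps, tube_a and tube_b. The one at crop (513,240), scene (287,194) and wrist (271,46), is white with a stem and a mushroom head, so it is tube_post. It stands in the fifth well (y = +0.1), with the fourth empty. The plunger cap is at wrist (281,258). Next I'll get the block pose from the rim edges and the tubes.

```bash
python3 - <<'E'
from h import *
# back off to see whole block, two heights/places
for i,(y,z) in enumerate(((0.0,0.56),(-0.22,0.5)),2):
    manip.servo_line([0.55,y,z],speed=0.25)
    M=wcam(); np.save(f"w{i}.npy",M); cv2.imwrite(f"pics/w{i}.png",capture("wrist")[:,:,::-1])
print(manip.get_state()['time_s'])
a=cv2.imread("pics/w2.png");b=cv2.imread("pics/w3.png")
cv2.imwrite("pics/w23.png",cv2.resize(np.hstack([a[:,100:460],b[:,100:460]]),(800,467)))
E
```

```text
4.3833
```

View pics/w23.png

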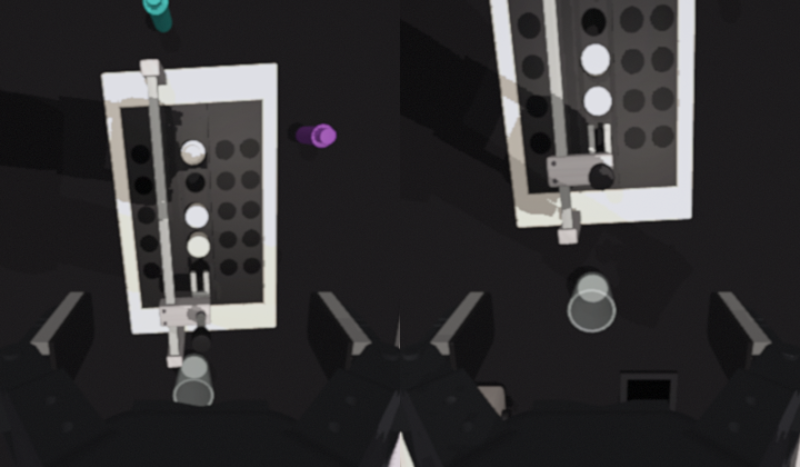

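w2 shows the whole rim, the three white tops at crop (194,152), (197,216) and (199,245), and the hook behind them. w3 shows the black plunger cap at crop (600,177), about wrist (280,159).

```bash
python3 - <<'E'
from h import *
M={i:np.load(f"w{i}.npy") for i in range(4)}
I={i:cv2.imread(f"pics/w{i}.png") for i in range(4)}
g=cv2.cvtColor(I[2],cv2.COLOR_BGR2GRAY)
# sub-pixel rim edges: outermost gradient along scan lines, then line fits on z=0.11
def edge(pts,dirn):
    out=[]
    for p in pts:
        prof=np.array([g[int(round(p[1]+t*dirn[1])),int(round(p[0]+t*dirn[0]))] for t in range(-8,9)],float)
        d=np.diff(prof);k=int(np.argmax(d));
        if d[k]<25: continue
        w=np.clip(d[max(k-1,0):k+2],0,None); t=(np.arange(max(k-1,0),max(k-1,0)+len(w))*w).sum()/w.sum()-8+.5
        out.append(plane("wrist",(p[0]+t*dirn[0],p[1]+t*dirn[1]),.11,M[2])[:2])
    return np.array(out)
C=dict(TL=(193,66),TR=(349,58),BR=(347.5,294),BL=(219,300))
L=lambda a,b:[np.array(C[a])*(1-t)+np.array(C[b])*t for t in np.linspace(.08,.92,60)]
for n,a,b,d in(("right","TR","BR",(-1,0)),("left","TL","BL",(1,0)),("top","TL","TR",(0,1)),("bot","BL","BR",(0,-1))):
    e=edge(L(a,b),d)
    vx,vy,x0,y0=cv2.fitLine(e.astype(np.float32),cv2.DIST_HUBER,0,.001,.001).ravel()
    ang=np.degrees(np.arctan2(vy,vx)); print(n,len(e),"pt",x0,y0,"ang",ang)
for k,v in C.items(): print(k,plane("wrist",v,.11,M[2])[:2])
# tube tops
for i in(0,1,2,3):
    hsv=cv2.cvtColor(I[i],cv2.COLOR_BGR2HSV); m=((hsv[...,2]>110)&(hsv[...,1]<90)).astype(np.uint8)
    n,_,st,ce=cv2.connectedComponentsWithStats(m)
    for s,c in zip(st[1:],ce[1:]):
        if 80<s[4]<1200 and 240<c[0]<310: print(i,s[:5],c.round(1),plane("wrist",c,.141,M[i])[:2].round(4),plane("wrist",c,.165,M[i])[:2].round(4))
    # dark cap
o=plane("wrist",(280,159.5),.296,M[3]);o2=plane("wrist",(280.9,308),.296,M[2]);print("cap",o,o2,tri([ray("wrist",(280,159.5),M[3]),ray("wrist",(280.9,308),M[2])]))
cv2.imwrite("pics/cap.png",np.hstack([cv2.resize(I[i][y-35:y+35,245:315],(390,390),interpolation=2) for i,y in((3,160),(2,305))]))
E
```

```text
right 60 pt 0.6776863 -0.06913265 ang -86.96404
left 60 pt 0.41034108 -0.05429872 ang -86.94334
top 55 pt 0.5326269 0.15930943 ang 3.0606747
bot 57 pt 0.5540155 -0.2861233 ang 2.855347
TL [0.40361599 0.1507644 ]
TR [0.66472248 0.16335099]
BR [ 0.68788189 -0.27901024]
BL [ 0.42471794 -0.29325145]
0 [259 113  27  28 575] [272.  126.2] [0.539  0.0366] [0.5396 0.0373]
0 [264 183  25  27 520] [276.  196.1] [ 0.5442 -0.0622] [ 0.5445 -0.0564]
0 [266 214  25  27 502] [277.9 227.9] [ 0.5469 -0.1112] [ 0.547  -0.1028]
0 [270 258  20  25 284] [279.6 271. ] [ 0.5495 -0.1823] [ 0.5495 -0.1702]
1 [257  32  29  32 715] [271.2  47.1] [0.5386 0.0365] [0.5392 0.032 ]
1 [263 114  27  27 583] [275.8 127. ] [ 0.5443 -0.0634] [ 0.5446 -0.0626]
1 [265 150  26  27 534] [277.7 163.3] [ 0.5467 -0.1133] [ 0.5469 -0.11  ]
1 [284 189   7  29 168] [287.  202.5] [ 0.5604 -0.1706] [ 0.5599 -0.1643]
1 [269 190  16  27 156] [272.6 203. ] [ 0.5392 -0.1715] [ 0.5398 -0.1651]
1 [251 299  43  59 806] [272.5 321.1] [ 0.5379 -0.3709] [ 0.5386 -0.3542]
2 [263 126  22  22 384] [273.4 136.4] [0.5387 0.0373] [0.5392 0.0387]
2 [266 183  22  22 368] [276.8 194. ] [ 0.5442 -0.0623] [ 0.5445 -0.0566]
2 [268 209  21  23 361] [278.3 220.5] [ 0.5469 -0.1115] [ 0.5471 -0.1037]
2 [271 244  18  24 229] [280.  255.7] [ 0.5499 -0.1805] [ 0.55   -0.1698]
3 [263  39  26  29 606] [275.6  52.9] [ 0.544  -0.0633] [ 0.5443 -0.0674]
3 [265  77  26  27 550] [277.5  90.4] [ 0.5467 -0.1131] [ 0.5469 -0.1148]
3 [251 247  43  52 784] [272.6 266.5] [ 0.538  -0.3933] [ 0.5386 -0.3816]
cap [ 0.55027647 -0.19324944  0.296     ] [ 0.55149717 -0.19176692  0.296     ] [ 0.55089101 -0.19361363  0.29314089]
```

View pics/cap.png

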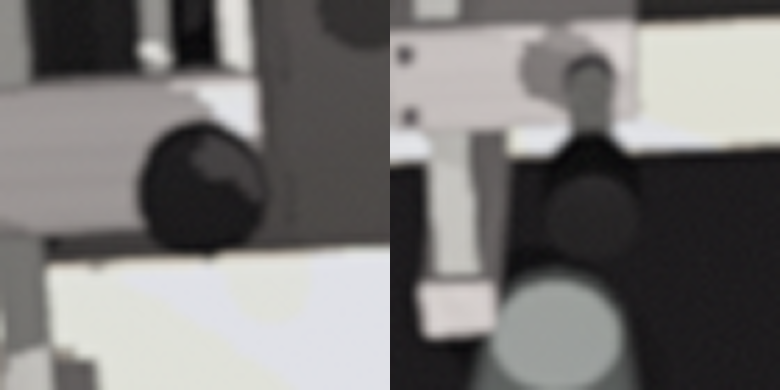

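```bash
cat >> h.py <<'E'
yaw=0.0532; YB=np.array([-np.sin(yaw),np.cos(yaw),0])
B=np.array([0.5441,-0.063,0])
def st(t=''):
    s=manip.get_state(); p=np.array(s['position']); print(t,round(s['time_s'],2),'p',p.round(4),'F',np.round(s['ft_force'],2),'blk y',round((p-B)@YB,4),'gap',round(s['finger_gap'],4),round(s['gripper_force'],1),flush=True); return s,p
E
python3 - <<'E'
from h import *
M={i:np.load(f"w{i}.npy") for i in (2,3)}
c=tri([ray("wrist",(281.6,158.7),M[3]),ray("wrist",(281.3,309.1),M[2])]); print("cap",c, plane("wrist",(281.6,158.7),.296,M[3]))
s,p=st()
d=B-0; cy=(plane("wrist",(281.6,158.7),.296,M[3])-B)@YB; 
G=B+cy*YB; print("joint",cy+.18,G)
o=(R.from_euler('z',yaw)*R.from_quat([0,.70710678,.70710678,0],scalar_first=True)).as_quat(scalar_first=True)
manip.reach([G[0],G[1],0.38],o); st()
N=wcam(); np.save("w4.npy",N); cv2.imwrite("pics/w4.png",capture("wrist")[:,:,::-1])
E
```

```text
cap [ 0.55201168 -0.19212624  0.29818639] [ 0.551975   -0.19240067  0.296     ]
 4.38 p [ 0.55   -0.2188  0.5008] F [-0.49 -0.12  0.23] blk y -0.1559 gap 0.0852 0.0
joint 0.050363656884786584 [ 0.5509934  -0.19245294  0.        ]
 4.94 p [ 0.5511 -0.1919  0.382 ] F [-0.6  -0.71  0.78] blk y -0.1291 gap 0.0853 0.0
```

View pics/w4.png

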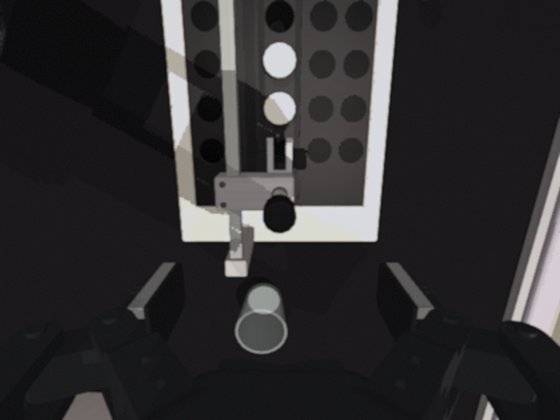

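w4 shows the cap at (279,214), centred between the fingers, with the fork straight ahead of it. I'll recast that point, descend and grip.

```bash
python3 - <<'E'
from h import *
c=plane("wrist",(279.5,215),.296,np.load("w4.npy")); print("cap",c)
s,p=st(); G=[0.5*(c[0]+p[0]),0.5*(c[1]-.19245)]
manip.servo_line([G[0],G[1],0.3],speed=0.15); print(manip.servo_line([G[0],G[1],0.266],speed=0.06,max_force=8)); st('down')
manip.move_gripper(0.02); manip.dwell(.2); s,p=st('grip')
E
```

```text
cap [ 0.55115001 -0.19155164  0.296     ]
 4.99 p [ 0.5514 -0.1924  0.3827] F [ 0.49 -0.66  1.33] blk y -0.1296 gap 0.0852 0.0
False
down 6.39 p [ 0.5513 -0.192   0.2662] F [-0.29 -0.08  0.43] blk y -0.1292 gap 0.0853 0.0
grip 7.17 p [ 0.5507 -0.1921  0.2664] F [-8.04  0.21  3.35] blk y -0.1292 gap 0.0241 58.5
```

```bash
python3 - <<'E'
from h import *
s,p=st()
t=p.copy(); t[0]-=0.0008
manip.servo_line(t,speed=0.02); s,p=st('xadj')
t[2]=0.2664-0.027
print(manip.servo_line(t,speed=0.02,max_force=22)); manip.dwell(.2); s,p=st('press')
E
```

```text
7.17 p [ 0.5507 -0.1921  0.2664] F [-8.04  0.21  3.35] blk y -0.1292 gap 0.0241 58.5
xadj 7.42 p [ 0.5503 -0.1921  0.2666] F [ 4.75  0.13 -0.33] blk y -0.1292 gap 0.0243 60.2
True
press 8.79 p [ 0.5505 -0.1922  0.2428] F [-0.49  0.22 10.35] blk y -0.1294 gap 0.0244 61.2
```

```bash
python3 - <<'E'
from h import *
s,p=st(); p[2]=0.2426
for d in (.09,.095):
    p=p+YB*d
    print(manip.servo_line(p,speed=0.06,max_force=9)); s,_=st('slide')
manip.dwell(.2); s,_=st('rest'); np.save('p.npy',p)
cv2.imwrite("pics/w5.png",capture("wrist")[:,:,::-1]); cv2.imwrite("pics/s5.png",capture("scene")[:,:,::-1])
a=cv2.imread("pics/w5.png")[0:240,160:400];b=cv2.imread("pics/s5.png")[150:250,230:330]
cv2.imwrite("pics/c5.png",np.hstack([cv2.resize(x,(400,400),interpolation=2) for x in(a,b)]))
E
```

```text
8.79 p [ 0.5505 -0.1922  0.2428] F [-0.49  0.22 10.35] blk y -0.1294 gap 0.0244 61.2
False
slide 10.44 p [ 0.5456 -0.1024  0.2434] F [-0.59  0.91  9.64] blk y -0.0394 gap 0.0242 61.2
False
slide 12.18 p [ 0.5405 -0.0075  0.2434] F [-0.75  0.9   9.66] blk y 0.0556 gap 0.0238 61.2
rest 12.38 p [ 0.5405 -0.0076  0.2434] F [-0.88  2.18  8.  ] blk y 0.0556 gap 0.0242 61.2
```

View pics/c5.png

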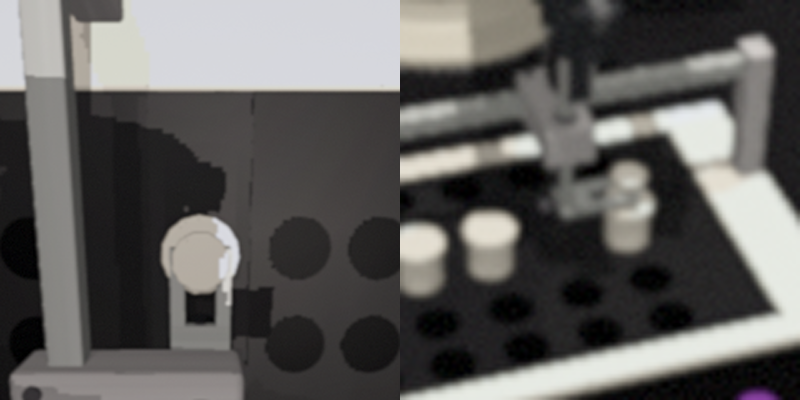

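Both views show the prongs under the mushroom head, straddling the stem (left crop (200,260), right crop (630,190)), and the head is untouched. Now the slow approach, with force feedback.

```bash
cat > app.py <<'E'
from h import *
p=np.load('p.npy'); 
def f(n=4):
    v=[]
    for _ in range(n): manip.dwell(.03); v.append(np.array(manip.get_state()['ft_force'])@YB)
    return np.mean(v)
p=p+YB*.006; manip.servo_line(p,speed=0.02,max_force=5)
base=f(); print('base',base)
for k in range(40):
    p=p+YB*.0006; hit=manip.servo_line(p,speed=0.008,max_force=5)
    v=f(); print(k,round(v,2),hit,end='; ')
    if k==0: base=v
    if v-base<-3.0: break
np.save('p.npy',p); manip.dwell(.2); st('end')
E
python3 app.py
```

```text
base 0.786163617909551
0 -0.29 False; 1 -0.15 False; 2 -0.16 False; 3 -0.18 False; 4 -0.8 False; 5 -0.54 False; 6 -0.42 False; 7 -0.32 False; 8 -0.62 False; 9 -0.76 False; 10 -0.37 False; 11 -0.59 False; 12 0.01 False; 13 -0.28 False; 14 -0.35 False; 15 -0.35 False; 16 -0.24 False; 17 -0.27 False; 18 -0.27 False; 19 -0.5 False; 20 -0.61 False; 21 -0.17 False; 22 -0.35 False; 23 -0.46 False; 24 -0.37 False; 25 -0.39 False; 26 -0.05 False; 27 -0.55 False; 28 -0.65 False; 29 -0.98 False; 30 -0.46 False; 31 -0.54 False; 32 -0.31 False; 33 -0.47 False; 34 -0.54 False; 35 -2.28 False; 36 -2.93 False; 37 -4.94 False; end 27.82 p [0.539  0.0206 0.2436] F [-2.05 -4.39 12.66] blk y 0.0838 gap 0.0243 61.4
```

Contact is about 4 N on the stem with the plunger still down. I'll relax slightly, ease up and check.

```bash
python3 - <<'E'
from h import *
p=np.load('p.npy'); st()
p=p-YB*.0008; manip.servo_line(p,speed=.01); st('relax')
p[2]=0.2666; print(manip.servo_line(p,speed=.015,max_force=25)); manip.dwell(.3); st('up')
cv2.imwrite("pics/w6.png",capture("wrist")[:,:,::-1]); cv2.imwrite("pics/s6.png",capture("scene")[:,:,::-1])
a=cv2.imread("pics/w6.png")[0:240,160:400];b=cv2.imread("pics/s6.png")[140:240,230:330]
cv2.imwrite("pics/c6.png",np.hstack([cv2.resize(x,(400,400),interpolation=2) for x in(a,b)]))
E
```

```text
27.82 p [0.539  0.0206 0.2436] F [-2.05 -4.39 12.66] blk y 0.0838 gap 0.0243 61.4
relax 28.07 p [0.5391 0.0201 0.2435] F [-2.11 -2.3  10.25] blk y 0.0832 gap 0.0245 61.3
False
up 30.12 p [0.5391 0.0205 0.2665] F [-2.5  -1.41  2.03] blk y 0.0837 gap 0.0244 60.6
```

View pics/c6.png

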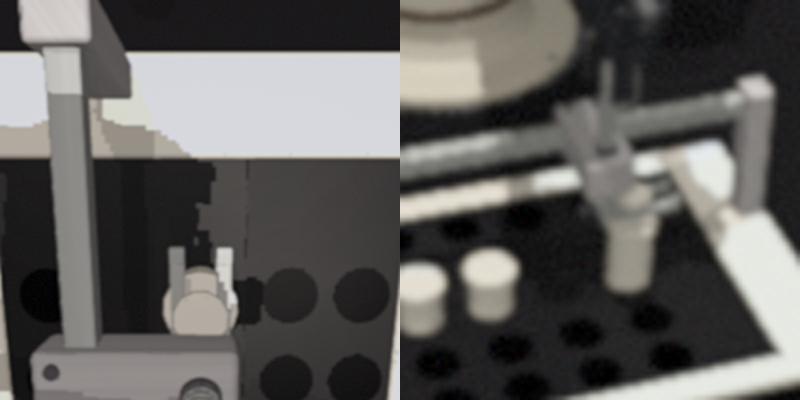

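The tube now hangs on the fork: the head is between and above the prongs, and the body is raised (right crop (630,245)). I'll unload the last bit, let go, retreat and hand in.

```bash
python3 - <<'E'
from h import *
s,p=st(); t=np.load('p.npy')-YB*.0008
t[2]=.2670; manip.servo_line(t,speed=.01); manip.dwell(.1); st('top')
manip.move_gripper(.085); manip.dwell(.2); st('open')
t[2]=.40; manip.servo_line(t,speed=.1); manip.dwell(.5); st('away')
b=capture("scene")[130:240,220:340,::-1]; a=capture("wrist")[:,:,::-1][60:300,160:400]
cv2.imwrite("pics/c7.png",np.hstack([cv2.resize(x,(400,400),interpolation=2) for x in(a,b)]))
E
```

```text
30.23 p [0.5391 0.0205 0.2665] F [-2.38 -2.15  2.44] blk y 0.0836 gap 0.0246 60.7
top 30.57 p [0.539  0.0205 0.2666] F [-0.84 -1.08 -4.71] blk y 0.0836 gap 0.0237 60.0
open 31.39 p [0.5391 0.0205 0.267 ] F [ 0.52 -0.18 -0.02] blk y 0.0836 gap 0.0851 0.0
away 33.38 p [0.5391 0.0205 0.4   ] F [0.32 1.08 0.98] blk y 0.0836 gap 0.0849 0.0
```

View pics/c7.png

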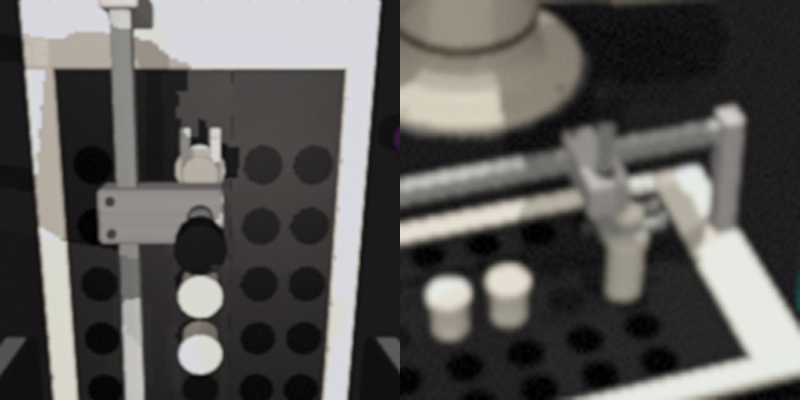

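The last picture shows the tube hanging upright on the fork (right crop (625,260)), the plunger cap up and free at left crop (200,245), and the other two tubes unmoved.

```bash
python3 -c "
from station import manip
print(manip.hand_in())"
```

```text
the job is handed in; nothing more can be done
None
```

The mushroom-headed tube hangs on the raised hook, with the plunger eased fully up and the gripper clear; I handed the job in at about 33 s, and the hand-in returned no verdict.

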